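# Lock a pin fixture in its clamping station with a hook-on strap

## Robot

A 6-joint arm with a two-finger parallel gripper is mounted at the origin on a cart in front of the work surface, level with it; the furniture and walls round the work are solid. World frame = base frame: x ahead of the robot, y to its left, z up, the work surface at z = 0. Lengths are in mm, angles in degrees, forces in N, time in s.
With the tool pointing down it reaches from about 250 to 800 mm from the base axis. Payload 3.9 kg.
Tool frame: the origin (TCP) lies on the centre line of the jaws, within the pads' length; the fingertips stand 25 mm ahead of it and the grasp point (between the pads) lies 6 mm ahead of it (ctrl.tip_extent is the distance from the TCP to the fingertips, in mm); z points along the fingers, x is the direction in which the jaws open and shut, and the axes are right-handed (so a half turn about z gives the same grasp; the last joint's range is limited). The gripper opens to 85 mm and grips with 20 to 120 N. Pads are 22 mm wide; open, the fingers measure 114 mm over their backs; the gripper's body (76 mm by 85 mm) begins 54 mm behind the grasp point. The pads swing forward as they close: fully open they stand 13 mm farther back than shut.
Start: joints at [74.255, 14.897, -7.913, 67.191, 0, 90], TCP at [142.457, 505.293, 256.304] pointing down, gripper open.
Joint ranges: [-159.42, 159.42], [-47.68, 98.78], [-73.54, 78.23], [-108.79, 121.32], [-90, 84.71], [-180, 180]. Speed limits (degrees/s): [147.25, 147.25, 180, 180, 180, 180].

## Interface

Orientations are given as a 3x3 rotation matrix whose columns are the frame's x, y, z axes.
In Python, from plant import ctrl, eyes gives the robot as it stands.
- The arm moves only by the shell command python3 -m pendant 'ROWS' [FORCE]. ROWS is JSON, a list of rows, each an object of numbers: "dx", "dy", "dz": the shift along the tool's x, y, z in m; "ax", "ay", "az": the turn, a rotation vector about the tool's x, y, z in degrees; "claw": the finger opening in m, from 0 to 0.0854. In form: [{"dx": .., "dy": .., "dz": .., "ax": .., "ay": .., "az": .., "claw": ..}, ...]. A call has 1 to 5 rows; each row is the pose to reach, as a shift and turn from the pose commanded when the call began, along the tool's axes at that moment; what a row does not reach only later rows make up. A row lasts 1/8 s, in which the tool goes at most 62.5 mm and 10.7 degrees, less where a joint would pass 70% of its speed; a pose out of reach is approached as far as the arm can. A call with a gripper value outside its range is refused whole. The fingers move at their own pace and stop on an object; FORCE is the grip in N (left out, the last holds). Time passes only in rows, so rows that repeat a pose let the fingers close. It gives the time, the measured TCP pose, the force and the opening at its end, in the units of the state.
- ctrl.observe(): the state, without advancing time (a new reading comes with each control period).
- eyes.camera(name): name is "scene" or "top" or "wrist"; returns a dict with "color" (400x640x3 uint8, blue, green, red), "z_map" (400x640 float32, mm along the optical axis (not along the pixel's ray), 0 where there is no reading), "K" (3x3 intrinsics, pixels), "dist" ([k1, k2, p1, p2, k3] as OpenCV has them; the pictures are not rectified), "extrinsics" (4x4, takes a point from camera to world coordinates). Camera axes: x right, y up, looking along -z (the intrinsics and any distortion apply to the point x, -y, -z); pixel columns grow to the right and rows downward; lengths in mm; the calibration is good to about 2 mm. A picture is of the moment at which its call begins.
- ctrl.sign_off(): hands the job in, once; it reports no verdict.
The state is a dict: "time_s": time; "joint_positions": joint angles; "joint_velocities": joint speeds; "effort": joint torques, N m; "ee_pos": TCP position; "tool_rot": TCP orientation; "wrist_force": force on the tool from outside, world axes, zero at the start; "moment": the same for the moment, N m; "finger_gap": finger opening in mm.
Only numpy, scipy, OpenCV 4.12 (cv2) and the standard library are available. Lean on these libraries where they do the work, as an engineer would, in place of code of your own. Each camera call takes 0.05 s, during which the arm holds its last target. There are 200 camera calls.

## Task

Push the low pin fixture along its rails fully home against the back stop of the clamping station, then lock it in with the loose steel strap: tilt the strap so that its long eye passes over the stud's wide head, tuck the eye's end bar under the outer side of the head, and lay the strap down level across both rails with its slot over the locating pin. Let go of it there and leave the other things on the bench where they are.

Things in the scene. Friction and masses are not known exactly. Their poses are not given: they have to be found in the camera images.
- station: Fixed clamping station, base 185 x 200 x 6 mm, yaw up to 0.25 rad. Origin at bench level; +x to the back stop (away from the robot), z up. In mm: base x -95..90, y -100..100; two rails along x (-85..65), inner faces y +-42, 10 thick, top z 24; back stop face x 75, top z 30. Stud at x -32, y 74; locating pin at x -32, y -74.
- stud_head (a point): Centre of the top of the stud's head, 37 mm above the bench; axes as the station. The head is a flat bar 48 mm long in y, 16 mm wide in x, 5 mm thick (underside at z = 32), on a round neck of 12 mm diameter. Free space below the head down to a collar of radius 11 mm whose top is at z = 10.
- pin_tip (a point): Tip of the locating pin, 38 mm above the bench; 10 mm diameter up to z = 32, then a cone to 4 mm.
- pin_fixture: Loose low pin fixture, 150 (x) x 80 x 37 mm block, 0.48 kg; origin at its underside's centre. Near half (x -75..-7 mm) 16 mm high, far half with pins 35 mm. It sits on the base between the rails (2 mm play a side), 50 to 70 mm out toward the robot, near end overhanging the base. Home, its far end touches the stop and its x, y equal the station's.
- strap_tab (a point): Centre of the black upright tab, the grip of the loose steel strap, 26 mm above the strap's underside. Tab 16 mm thick along the strap (y), 36 mm across (x), 42 mm tall (5..47 mm above the underside). Axes: y along the strap toward its eye, z up from its flat face. The strap starts flat on the bench, left of the station, eye end away to the left (+y), yaw up to 0.35 rad.
- strap_lip (a point): On the strap, top edge of the end bar where it borders the eye: y = +78 mm from the tab, 5 mm above the underside, middle of the width. Axes as the strap.
- strap_slot (a point): On the strap, centre of the slot, y = -80 mm from the tab, at the underside. Axes as the strap.
- pliers: Bystander: long-nose pliers lying flat, 62 x 134 x 12 mm. Leave alone.
- driver: Bystander: black-handled torque driver lying, 186 mm long. Leave alone.
- part_box: Bystander: closed pink part box, 40 x 55 x 20 mm. Leave alone.
- spool: Bystander: standing spool, 54 mm across, 43 mm tall. Leave alone.
- tape: Bystander: flat tape roll, 96 mm across, 15 mm high. Leave alone.
- strap: The strap: steel, 38 mm wide, 5 thick, 0.22 kg; origin on its underside below the tab, axes as the tab. In mm: length y -99..92; eye 24 wide, y 38..78 (shorter than the stud's head: passes only tilted); end bar y 78..92; slot 16 wide, y -91..-69. Locked: flat on both rails, underside 24 over the bench, axes parallel to the station's, tab at station x -32, y about 6 (2 to 10).

How it is judged (in metres and radians):
On the way, in this order (a step that is already met when the one before it is completed fails the run):
1. the pin fixture is fully home against the back stop (x of pin_fixture in the frame of station above -0.004 m and y of pin_fixture in the frame of station between -0.005 and 0.005 m and z of pin_fixture in the frame of station below 0.01 m), for 0.2 s.
2. the strap, still tilted, has its end bar under the outer side of the stud's head (x of strap_lip in the frame of station between -0.04 and -0.024 m and y of strap_lip in the frame of station between 0.076 and 0.096 m and z of strap_lip in the frame of station below 0.033 m and angle between strap_tab's own z axis and vertical above 0.1 rad), for 0.1 s.
At the end, for the whole second after the job is handed in: The fixture is home within 4 mm of the back stop; the strap is released, at rest, level within 0.04 rad and flat on both rails (3 mm), its end bar under the outer side of the stud's head (lip 4 to 19 mm beyond the stud's axis), and its slot down over the locating pin (centres within 9 mm) (all of step 1 and x of strap_lip in the frame of station between -0.04 and -0.024 m and y of strap_lip in the frame of station between 0.078 and 0.093 m and z of strap_lip in the frame of station between 0.026 and 0.032 m and angle between strap_tab's own z axis and vertical below 0.04 rad and z of strap_slot in the frame of station between 0.021 and 0.027 m and horizontal distance between strap_slot and pin_tip below 0.009 m and linear speed of each of strap, pin_fixture below 0.01 m/s); the robot touches nothing.
It fails at once if a bystander is moved more than 25 mm (distance of any of pliers, driver, part_box, spool, tape from where it was at the start of the episode above 0.025 m).
It also fails if it takes over 61 s, if anything falls off the work surface, if the arm or the gripper's body presses on something with over 40 N, if the wrist force passes 120 N, or if a joint passes its speed limit or range.

## Working session

There is one attempt and no reset: what is moved stays moved. The work goes in short steps, Python scripts to look and compute and a shell command to move; the robot and the scene stay as the last step left them, time stands still between calls to the robot, and variables do not carry over. Pictures are saved under pics/ and viewed, about 8 in all and at most 12, crops included, and the job is handed in when it is done.

```bash
mkdir -p pics; ls; cat > h.py <<'E'
import numpy as np, cv2
from plant import ctrl, eyes
def snap(name, tag=None):
    c=eyes.camera(name)
    if tag: cv2.imwrite(f'pics/{tag}.png', c['color'])
    return c
def cloud(c):
    h,w=c['z_map'].shape
    u,v=np.meshgrid(np.arange(w),np.arange(h))
    p=cv2.undistortPoints(np.stack([u,v],-1).reshape(-1,1,2).astype(np.float64),c['K'],np.array(c['dist'])).reshape(h,w,2)
    z=c['z_map'].astype(float)
    P=np.stack([p[...,0]*z,-p[...,1]*z,-z,np.ones_like(z)],-1)@np.array(c['extrinsics']).T
    P=P[...,:3]; P[z<=0]=np.nan
    return P
E
python3 - <<'E'
from h import *
s=ctrl.observe(); print(s['time_s'],s['ee_pos'],s['tool_rot'],s['finger_gap'])
c=snap('top'); d=snap('scene')
for n,k in (('top',c),('scene',d)):
    np.savez('pics/'+n+'.npz',**k); print(n,np.round(np.array(k['extrinsics']),2).tolist())
cv2.imwrite('pics/a_top.png',c['color']); cv2.imwrite('pics/a_scene.png',d['color'])
E
```

```text
pics
0.0 [142.2931894  504.67566227 255.4748144 ] [[ 2.71372925e-01  9.62474138e-01 -5.17933254e-04]
 [ 9.62472307e-01 -2.71373419e-01 -1.87763513e-03]
 [-1.94772857e-03  1.10429236e-05 -9.99998103e-01]] 85.16367953913807
top [[0.03, 1.0, -0.06, 476.34], [-1.0, 0.03, 0.0, 171.12], [0.01, 0.06, 1.0, 1215.07], [0.0, 0.0, 0.0, 1.0]]
scene [[0.85, 0.39, -0.35, 129.66], [-0.52, 0.64, -0.56, -428.38], [0.01, 0.66, 0.75, 909.16], [0.0, 0.0, 0.0, 1.0]]
```

View pics/a_top.png

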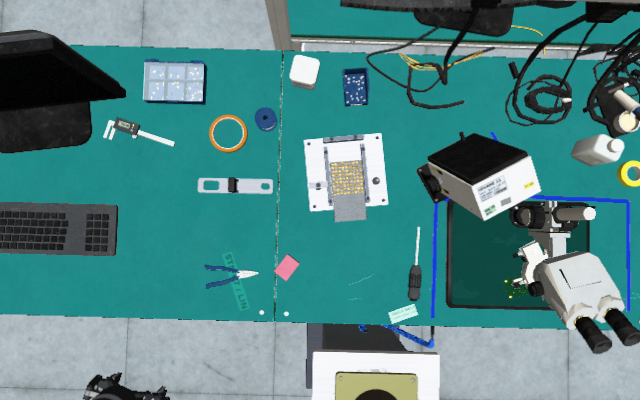

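View pics/a_scene.png

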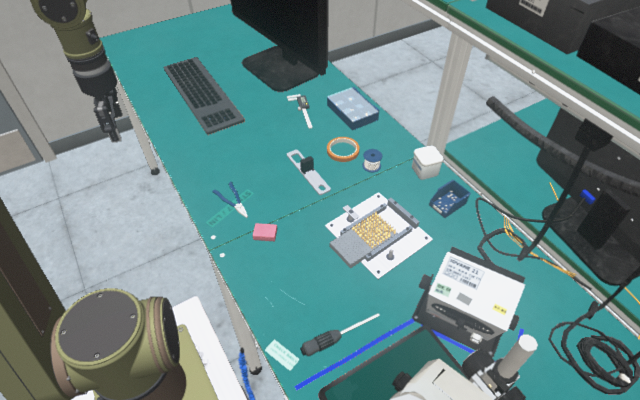

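The top view shows the station at about (346,175), with the fixture sticking out toward the robot. The strap is at (235,186) with its tab at (232,185). The box is at (287,267), the pliers at (232,275), the tape at (228,133), the spool at (265,119) and the driver at (416,265). The scene view agrees with this.

```bash
python3 - <<'E'
from h import *
c=dict(np.load('pics/top.npz')); P=cloud(c); col=c['color'].astype(int)
# bench height
print('bench', np.nanmedian(P[200:250,330:400].reshape(-1,3),0), P[185,235],P[175,315])
def rect(m,n):
    q=P[m]; q=q[~np.isnan(q).any(1)]; r=cv2.minAreaRect(q[:,:2].astype(np.float32)); print(n,len(q),np.round(r[0],1),np.round(r[1],1),round(r[2],1),'z',np.round(np.percentile(q[:,2],[5,50,95]),1)); return q
box=lambda u0,u1,v0,v1:(lambda m:(m.__setitem__((slice(v0,v1),slice(u0,u1)),True),m)[1])(np.zeros(P.shape[:2],bool))
white=(col.min(-1)>200)
rect(white&box(295,395,128,222),'base')
Z=P[...,2]
rect(box(295,395,125,225)&(Z>18),'station z>18')
rect(box(190,278,170,200)&(Z>2.5)&(col[...,2]>110),'strap')
rect(box(220,245,170,200)&(Z>25),'tab')
rect(box(300,322,165,200)&(Z>25),'stud'); rect(box(370,385,165,200)&(Z>25),'pin')
x,y=np.meshgrid(range(640),range(400))
cr=[cv2.resize(c['color'][120:230,190:400],None,fx=3.6,fy=3.6,interpolation=cv2.INTER_CUBIC)]
cv2.imwrite('pics/crop1.png',cr[0])
for n,(u,v) in dict(box=(287,267),pl=(232,275),tape=(228,133),spool=(265,119),drv=(416,265)).items(): print(n,np.round(P[v,u]))
E
```

```text
bench [470.67998341  37.2400561    2.48409117] [560.29076581 364.58471286  34.51537793] [593.01698371 166.00623056  10.92591235]
base 3179 [604.8  87.9] [184.6 198.9] 6.8 z [ 3.5  7.4 13.1]
station z>18 2768 [589.9  89.5] [164.8 229. ] 74.4 z [20.3 25.1 36.9]
strap 743 [561.4 369.2] [ 37.8 189.6] 0.3 z [ 3.3  6.5 10.1]
tab 112 [561.8 372.3] [16.9 35.4] 89.4 z [34.7 47.5 51.7]
stud 83 [565.5 165.5] [15.6 29.9] 1.4 z [35.  39.1 42.7]
pin 16 [583.8  10.7] [7.6 9.4] 4.9 z [29.3 36.7 42.2]
box [360. 230.  19.]
pl [334. 369.   6.]
tape [696. 393.   2.]
spool [736. 299.  -0.]
drv [374. -91.  26.]
```

View pics/crop1.png

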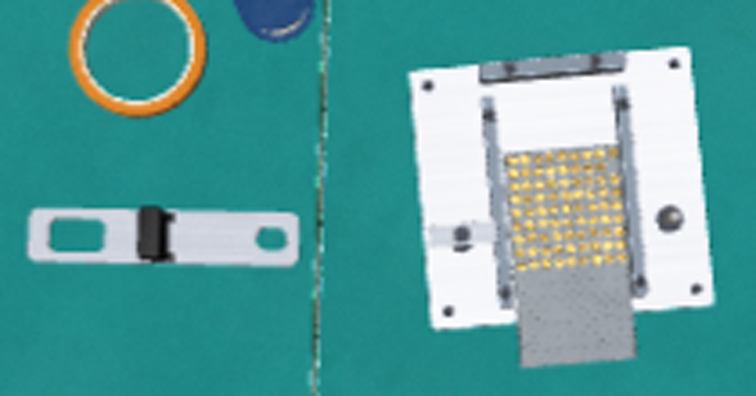

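The fit gives a station yaw of about 6.8° and an origin near (607.3, 88.2). The predicted pin position (584.3, 10.9) matches the measured (583.8, 10.7). The strap's larger hole (the eye) is on the left, its yaw is about 0.5°, and the tab is near (562, 372). Next I go above the station's near side and look from close by.

```bash
cat >> h.py <<'E'
from scipy.spatial.transform import Rotation as Ro
YAW=np.radians(6.8); ORG=np.array([607.3,88.2,0.])
def st(x,y,z): 
    c,s=np.cos(YAW),np.sin(YAW); return ORG+np.array([c*x-s*y,s*x+c*y,z])
def down(h):  # tool pointing down, jaw axis at heading h deg
    h=np.radians(h); x=np.array([np.cos(h),np.sin(h),0]); z=np.array([0,0,-1.]); return np.stack([x,np.cross(z,x),z],1)
def go(p,R):
    s=ctrl.observe(); p0=np.array(s['ee_pos']); R0=np.array(s['tool_rot'])
    print('d(m)',np.round(R0.T@(np.array(p)-p0)/1000,4),'rot',np.round(np.degrees(Ro.from_matrix(R0.T@R).as_rotvec()),2),'t',round(s['time_s'],2),'q',np.round(s['joint_positions'],1))
E
python3 - <<'E'
from h import *
print(ctrl.tip_extent)
p=st(-170,0,260); print(p); go(p,down(96.8))
E
```

```text
25.0
[438.49586362  68.07132539 260.        ]
d(m) [-0.3399  0.4036 -0.0038] rot [-2.000e-02  1.000e-01 -2.255e+01] t 0.1 q [74.3 14.9 -8.  67.2 -0.  90. ]
```

```bash
python3 -m pendant '[{"dx":-0.17,"dy":0.2,"dz":-0.02,"az":-11},{"dx":-0.17,"dy":0.2,"dz":-0.02,"az":-11},{"dx":-0.34,"dy":0.4036,"dz":-0.004,"az":-22.5},{"dx":-0.34,"dy":0.4036,"dz":-0.004,"az":-22.5},{"dx":-0.34,"dy":0.4036,"dz":-0.004,"az":-22.5}]'
python3 - <<'E'
from h import *
go(st(-170,0,260),down(96.8))
E
```

```text
d(m) [-0.3399  0.4036 -0.0038] rot [-2.000e-02  1.000e-01 -2.255e+01] t 0.1 q [74.3 14.9 -8.  67.2 -0.  90. ]validation failed for argument at $[0]...
```

```bash
python3 -m pendant '[{"dx":-0.17,"dy":0.2,"dz":-0.02,"ax":0,"ay":0,"az":-11,"claw":0.08},{"dx":-0.17,"dy":0.2,"dz":-0.02,"ax":0,"ay":0,"az":-11,"claw":0.08},{"dx":-0.34,"dy":0.4036,"dz":-0.004,"ax":0,"ay":0,"az":-22.5,"claw":0.08},{"dx":-0.34,"dy":0.4036,"dz":-0.004,"ax":0,"ay":0,"az":-22.5,"claw":0.08},{"dx":-0.34,"dy":0.4036,"dz":-0.004,"ax":0,"ay":0,"az":-22.5,"claw":0.08}]'
python3 - <<'E'
from h import *
go(st(-170,0,260),down(96.8))
E
```

```text
time_s: 0.72
ee_pos: [312.6, 253.7, 263.1]
tool_rot: [[-0.119, 0.993, 0.0], [0.993, 0.119, -0.0], [-0.0, 0.0, -1.0]]
wrist_force: [1.9, 1.6, -0.3]
finger_gap: 80.1
d(m) [-0.1993  0.1029  0.0032] rot [0.01 0.   0.02] t 0.72 q [ 39.1   2.7 -21.9  65.4  -0.   32.3]
```

```bash
python3 -m pendant '[{"dx":-0.2,"dy":0.103,"dz":0.003,"ax":0,"ay":0,"az":0,"claw":0.02},{"dx":-0.2,"dy":0.103,"dz":0.003,"ax":0,"ay":0,"az":0,"claw":0.02},{"dx":-0.2,"dy":0.103,"dz":0.003,"ax":0,"ay":0,"az":0,"claw":0.02},{"dx":-0.2,"dy":0.103,"dz":0.003,"ax":0,"ay":0,"az":0,"claw":0.02},{"dx":-0.2,"dy":0.103,"dz":0.003,"ax":0,"ay":0,"az":0,"claw":0.02}]'
python3 - <<'E'
from h import *
go(st(-170,0,260),down(96.8))
c=snap('wrist','b_wrist'); np.savez('pics/w1.npz',**c)
E
```

```text
time_s: 1.35
ee_pos: [438.8, 67.0, 259.8]
tool_rot: [[-0.113, 0.994, -0.001], [0.994, 0.113, -0.0], [-0.0, -0.001, -1.0]]
wrist_force: [0.2, 1.0, 0.4]
finger_gap: 20.0
d(m) [ 0.0011 -0.0002 -0.0002] rot [-0.03  0.01 -0.31] t 1.35 q [  8.7   6.9 -17.7  65.5  -0.    2.2]
```

View pics/b_wrist.png

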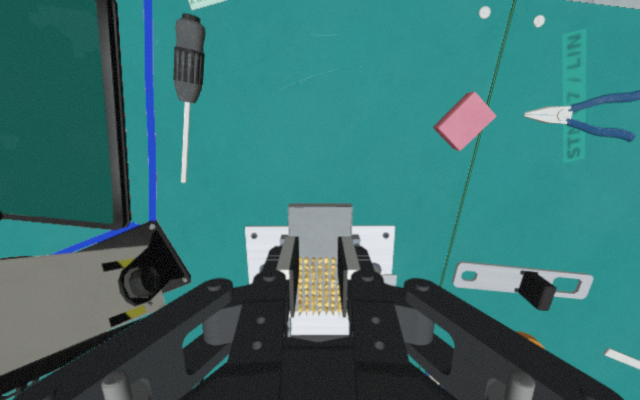

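The wrist view is mirrored: image down is +x (away from the robot) and image right is +y. The fixture's near end is at row 205, columns 288–353. The strap is at (523,280) with its eye on the right. The box, pliers and driver are clear of the push. I measure the fixture's near face and edges here.

```bash
python3 - <<'E'
from h import *
c=dict(np.load('pics/w1.npz')); P=cloud(c); Z=P[...,2]
print('cam',np.round(c['extrinsics'],2).tolist())
print('bench z',np.nanmedian(Z[20:120,220:420]), np.nanmedian(Z[150:190,400:430]))
q=P[200:255,280:362].reshape(-1,3); q=q[(q[:,2]>15)&(q[:,2]<30)]
r=cv2.minAreaRect(q[:,:2].astype(np.float32)); print('fix near half',r,np.median(q[:,2]))
l=(q-ORG)@np.array([[np.cos(YAW),-np.sin(YAW),0],[np.sin(YAW),np.cos(YAW),0],[0,0,1]])
print('station-frame x min,y',np.percentile(l[:,0],[0.5,2]),np.percentile(l[:,1],[1,99]))
q=P[225:275,240:400].reshape(-1,3); col=c['color'][225:275,240:400].reshape(-1,3)
m=(col.min(1)>170)&(q[:,2]>1)&(q[:,2]<12); q=q[m]; l=(q-ORG)@np.array([[np.cos(YAW),-np.sin(YAW),0],[np.sin(YAW),np.cos(YAW),0],[0,0,1]])
e=l; print('base x min by y', [(y,np.round(np.percentile(e[abs(e[:,1]-y)<10][:,0],2),1)) for y in (-85,-60,60,85)],'y',np.percentile(l[:,1],[.5,99.5]), np.median(l[:,2]))
q=P[255:310,445:600].reshape(-1,3); q=q[(q[:,2]>3)&(q[:,2]<9)]; print('strap',cv2.minAreaRect(q[:,:2].astype(np.float32)))
E
```

```text
cam [[-0.11, -0.96, -0.27, 368.26], [0.99, -0.11, -0.03, 58.6], [0.0, -0.28, 0.96, 376.74], [0.0, 0.0, 0.0, 1.0]]
bench z -0.6923617192693996 -0.8019542638002974
fix near half ((511.1979064941406, 77.1688461303711), (66.22003936767578, 102.62657165527344), 6.197088718414307) 21.229067581987692
station-frame x min,y [-129.72231704 -129.3915134 ] [-46.10979521  47.02089346]
base x min by y [(-85, np.float64(-95.6)), (-60, np.float64(-95.7)), (60, np.float64(-96.2)), (85, np.float64(-95.8))] y [-99.29814821  98.91004694] 4.979933169178594
strap ((560.8704223632812, 369.0308532714844), (39.49165344238281, 192.0419158935547), 0.29432412981987)
```

The base edge (-95.8), width (±99) and tops agree with the plan. The fixture's near face is at station x ≈ -129.5, so it has about 54.5 mm to go. I lower the near-closed fingers and push.

```bash
python3 -m pendant '[{"dx":0.001,"dy":0,"dz":0.06,"ax":0,"ay":0,"az":-0.3,"claw":0.02},{"dx":0.001,"dy":0,"dz":0.12,"ax":0,"ay":0,"az":-0.3,"claw":0.02},{"dx":0.001,"dy":0,"dz":0.18,"ax":0,"ay":0,"az":-0.3,"claw":0.02},{"dx":0.001,"dy":0,"dz":0.223,"ax":0,"ay":0,"az":-0.3,"claw":0.02},{"dx":0.001,"dy":0,"dz":0.223,"ax":0,"ay":0,"az":-0.3,"claw":0.02}]' | egrep 'pos|force|gap'
python3 -m pendant '[{"dx":0,"dy":0.02,"dz":0,"ax":0,"ay":0,"az":0,"claw":0.02},{"dx":0,"dy":0.027,"dz":0,"ax":0,"ay":0,"az":0,"claw":0.02},{"dx":0,"dy":0.034,"dz":0,"ax":0,"ay":0,"az":0,"claw":0.02},{"dx":0,"dy":0.041,"dz":0,"ax":0,"ay":0,"az":0,"claw":0.02},{"dx":0,"dy":0.048,"dz":0,"ax":0,"ay":0,"az":0,"claw":0.02}]' | egrep 'pos|force|gap'
python3 -m pendant '[{"dx":0,"dy":0.006,"dz":0,"ax":0,"ay":0,"az":0,"claw":0.02},{"dx":0,"dy":0.012,"dz":0,"ax":0,"ay":0,"az":0,"claw":0.02},{"dx":0,"dy":0.018,"dz":0,"ax":0,"ay":0,"az":0,"claw":0.02},{"dx":0,"dy":0.023,"dz":0,"ax":0,"ay":0,"az":0,"claw":0.02},{"dx":0,"dy":0.027,"dz":0,"ax":0,"ay":0,"az":0,"claw":0.02}]' | egrep 'pos|force|gap'
python3 - <<'E'
from h import *
go(st(-86,0,37),down(96.8))
E
```

```text
ee_pos: [433.5, 70.5, 34.9]
wrist_force: [0.9, 0.0, -0.5]
finger_gap: 20.0
ee_pos: [482.0, 75.4, 37.5]
wrist_force: [-6.9, -0.8, 5.5]
finger_gap: 20.1
ee_pos: [509.6, 78.9, 37.5]
wrist_force: [-5.5, -0.8, 4.8]
finger_gap: 20.0
d(m) [-0.0024  0.0121  0.0004] rot [-0.26 -0.    0.26] t 3.27 q [  8.8  25.3 -28.8  36.1   0.    1.7]
```

```bash
python3 -m pendant '[{"dx":0,"dy":0.003,"dz":0,"ax":0,"ay":0,"az":0,"claw":0.02},{"dx":0,"dy":0.006,"dz":0,"ax":0,"ay":0,"az":0,"claw":0.02},{"dx":0,"dy":0.009,"dz":0,"ax":0,"ay":0,"az":0,"claw":0.02},{"dx":0,"dy":0.009,"dz":0,"ax":0,"ay":0,"az":0,"claw":0.02}]' | egrep 'pos|force|gap'
python3 -m pendant '[{"dx":0,"dy":0.001,"dz":0,"ax":0,"ay":0,"az":0,"claw":0.02},{"dx":0,"dy":0.002,"dz":0,"ax":0,"ay":0,"az":0,"claw":0.02},{"dx":0,"dy":0.002,"dz":0,"ax":0,"ay":0,"az":0,"claw":0.02}]' | egrep 'pos|force|gap'
python3 - <<'E'
from h import *
go(st(-86,0,37),down(96.8))
E
```

```text
ee_pos: [519.9, 80.1, 37.4]
wrist_force: [-4.6, -0.6, 1.9]
finger_gap: 20.1
ee_pos: [521.5, 80.3, 37.4]
wrist_force: [-5.9, -0.7, 4.0]
finger_gap: 20.4
d(m) [-0.0024  0.0001  0.0004] rot [-0.15 -0.    0.26] t 4.15 q [  8.8  26.2 -27.2  36.8   0.    1.7]
```

```bash
for i in 1; do :; done; python3 -m pendant '[{"dx":0,"dy":0.001,"dz":0,"ax":0,"ay":0,"az":0,"claw":0.02},{"dx":0,"dy":0.0015,"dz":0,"ax":0,"ay":0,"az":0,"claw":0.02},{"dx":0,"dy":0.0015,"dz":0,"ax":0,"ay":0,"az":0,"claw":0.02}]' | egrep 'pos|force|gap'
python3 -m pendant '[{"dx":0,"dy":0.001,"dz":0,"ax":0,"ay":0,"az":0,"claw":0.02},{"dx":0,"dy":0.0015,"dz":0,"ax":0,"ay":0,"az":0,"claw":0.02},{"dx":0,"dy":0.0015,"dz":0,"ax":0,"ay":0,"az":0,"claw":0.02}]' | egrep 'pos|force|gap'
```

```text
ee_pos: [521.6, 80.3, 37.2]
wrist_force: [-8.8, -1.2, 5.7]
finger_gap: 19.7
ee_pos: [521.7, 80.3, 37.0]
wrist_force: [-10.3, -1.3, 8.0]
finger_gap: 20.1
```

```bash
python3 -m pendant '[{"dx":0,"dy":0.003,"dz":0,"ax":0,"ay":0,"az":0,"claw":0.02},{"dx":0,"dy":0.004,"dz":0,"ax":0,"ay":0,"az":0,"claw":0.02},{"dx":0,"dy":0.004,"dz":0,"ax":0,"ay":0,"az":0,"claw":0.02}]' | egrep 'pos|force|gap'
python3 -m pendant '[{"dx":0,"dy":-0.03,"dz":0,"ax":0,"ay":0,"az":0,"claw":0.02},{"dx":0,"dy":-0.04,"dz":-0.05,"ax":0,"ay":0,"az":0,"claw":0.06},{"dx":0,"dy":-0.04,"dz":-0.11,"ax":0,"ay":0,"az":0,"claw":0.06},{"dx":0,"dy":-0.04,"dz":-0.14,"ax":0,"ay":0,"az":0,"claw":0.06},{"dx":0,"dy":-0.04,"dz":-0.14,"ax":0,"ay":0,"az":0,"claw":0.06}]' | egrep 'pos|force|gap'
python3 - <<'E'
from h import *
go([561.3,372.3,150],down(90.4))
c=snap('top'); P=cloud(c); 
cv2.imwrite('pics/crop2.png',cv2.resize(c['color'][120:230,190:400],None,fx=3.6,fy=3.6,interpolation=cv2.INTER_CUBIC))
E
```

```text
ee_pos: [521.9, 80.3, 36.4]
wrist_force: [-17.1, -1.9, 12.2]
finger_gap: 20.1
ee_pos: [493.9, 77.0, 180.8]
wrist_force: [0.6, 0.5, 0.6]
finger_gap: 60.1
d(m) [0.2847 0.1028 0.0319] rot [ 0.55 -0.05  6.66] t 5.9 q [  8.9  14.7 -20.   54.8  -0.    1.8]
```

View pics/crop2.png

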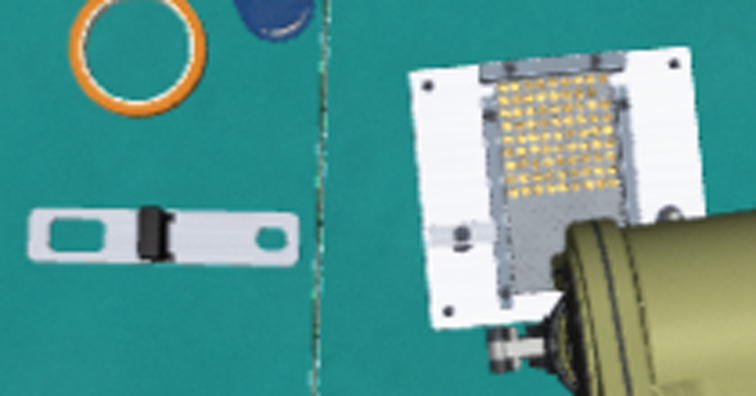

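The fixture's far end now meets the back stop (crop rows 72–80). The push stalled at 17 N, with the TCP where "home" predicts it. Next is the strap.

```bash
python3 -m pendant '[{"dx":0.285,"dy":0.103,"dz":0.02,"ax":0.3,"ay":0,"az":6.6,"claw":0.06},{"dx":0.285,"dy":0.103,"dz":0.02,"ax":0.3,"ay":0,"az":6.6,"claw":0.06},{"dx":0.285,"dy":0.103,"dz":0.02,"ax":0.3,"ay":0,"az":6.6,"claw":0.06},{"dx":0.285,"dy":0.103,"dz":0.02,"ax":0.3,"ay":0,"az":6.6,"claw":0.06},{"dx":0.285,"dy":0.103,"dz":0.032,"ax":0.3,"ay":0,"az":6.6,"claw":0.06}]' | egrep 'pos|force|gap'
python3 -m pendant '[{"dx":0,"dy":0,"dz":0,"ax":0,"ay":0,"az":0,"claw":0.06},{"dx":0,"dy":0,"dz":0,"ax":0,"ay":0,"az":0,"claw":0.06}]' | egrep 'pos|force|gap'
python3 - <<'E'
from h import *
go([561.3,372.3,36],down(90.4))
c=snap('wrist','c_wrist'); P=cloud(c); Z=P[...,2]; col=c['color'].astype(int)
d=np.linalg.norm(P[...,:2]-np.array([561,372]),axis=-1)
m=(d<110)&(Z>2)&(Z<10)&(col.min(-1)>130)
q=P[m]; print(len(q),cv2.minAreaRect(q[:,:2].astype(np.float32)))
m=(d<40)&(Z>38)&(Z<55)&(col.max(-1)<90); q=P[m]; print(len(q),cv2.minAreaRect(q[:,:2].astype(np.float32)),np.median(q,0))
E
```

```text
ee_pos: [558.1, 374.6, 143.8]
wrist_force: [0.7, -0.4, 0.5]
finger_gap: 60.1
ee_pos: [556.6, 371.2, 143.3]
wrist_force: [0.2, 0.1, -0.2]
finger_gap: 60.0
d(m) [0.0013 0.0055 0.1073] rot [-0.46  0.15  0.07] t 6.83 q [33.6 32.7  3.4 61.2  0.1 33.2]
6309 ((560.3928833007812, 368.74169921875), (38.2441520690918, 191.30795288085938), 0.45471474528312683)
910 ((560.0222778320312, 372.1878662109375), (35.720829010009766, 15.446839332580566), 0.9187411069869995) [558.70986302 372.30104124  45.84281701]
```

View pics/c_wrist.png

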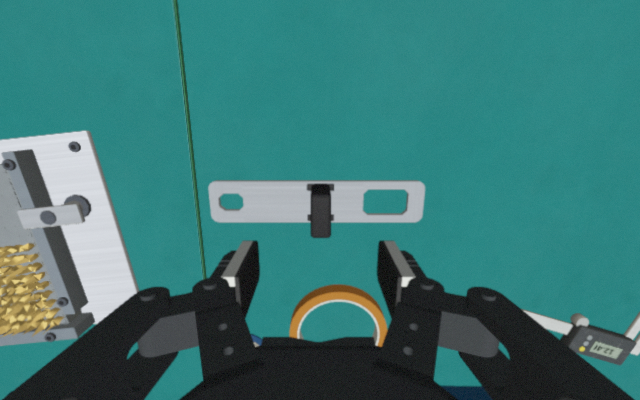

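The tab is centred between the open fingers at (320,210). The eye is on the right at (385,202) and the slot on the left at (231,201). The fit puts the tab at (560.4, 372.2) with a yaw of 0.45°. I descend and grip.

```bash
python3 -m pendant '[{"dx":0.001,"dy":0.0042,"dz":0.04,"ax":-0.4,"ay":0,"az":0,"claw":0.06},{"dx":0.001,"dy":0.0042,"dz":0.075,"ax":-0.4,"ay":0,"az":0,"claw":0.06},{"dx":0.001,"dy":0.0042,"dz":0.095,"ax":-0.4,"ay":0,"az":0,"claw":0.06},{"dx":0.001,"dy":0.0042,"dz":0.105,"ax":-0.4,"ay":0,"az":0,"claw":0.06},{"dx":0.001,"dy":0.0042,"dz":0.107,"ax":-0.4,"ay":0,"az":0,"claw":0.06}]' 60 | egrep 'pos|force|gap'
python3 -m pendant '[{"dx":0,"dy":0,"dz":0,"ax":0,"ay":0,"az":0,"claw":0.06},{"dx":0,"dy":0,"dz":0,"ax":0,"ay":0,"az":0,"claw":0.06}]' | egrep 'pos|force|gap'
python3 - <<'E'
from h import *
go([560.4,372.3,36],down(90.4))
E
```

```text
ee_pos: [561.2, 371.9, 38.5]
wrist_force: [-0.1, 0.7, 0.1]
finger_gap: 59.9
ee_pos: [561.9, 373.3, 39.5]
wrist_force: [0.4, 0.0, -0.1]
finger_gap: 59.9
d(m) [-0.001  -0.0015  0.0035] rot [ 0.2  -0.05  0.05] t 7.75 q [33.6 37.5 -4.3 48.  -0.1 33.2]
```

```bash
python3 -m pendant '[{"dx":-0.001,"dy":-0.001,"dz":0.003,"ax":0,"ay":0,"az":0,"claw":0.06},{"dx":-0.001,"dy":-0.001,"dz":0.003,"ax":0,"ay":0,"az":0,"claw":0.03},{"dx":-0.001,"dy":-0.001,"dz":0.003,"ax":0,"ay":0,"az":0,"claw":0.005},{"dx":-0.001,"dy":-0.001,"dz":0.003,"ax":0,"ay":0,"az":0,"claw":0.005},{"dx":-0.001,"dy":-0.001,"dz":0.003,"ax":0,"ay":0,"az":0,"claw":0.005}]' 80 | egrep 'pos|force|gap'
python3 -m pendant '[{"dx":0,"dy":0,"dz":0,"ax":0,"ay":0,"az":0,"claw":0.005},{"dx":0,"dy":0,"dz":0,"ax":0,"ay":0,"az":0,"claw":0.005}]' | egrep 'pos|force|gap'
python3 - <<'E'
from h import *
s=ctrl.observe(); print(s['ee_pos'],s['tool_rot'][0],s['time_s'])
E
```

```text
ee_pos: [560.4, 372.1, 35.5]
wrist_force: [0.2, 0.6, 1.1]
finger_gap: 15.2
ee_pos: [560.3, 372.1, 35.5]
wrist_force: [-0.4, 0.6, 2.1]
finger_gap: 15.4
[560.32810539 372.08689212  35.48747231] [-0.00798179  0.99996596  0.00209279] 8.625
```

The strap is gripped (gap 15.4). I lift it, then work out the tilted poses, with the eye end down by 30°.

```bash
python3 -m pendant '[{"dx":0,"dy":0,"dz":-0.02,"ax":0,"ay":0,"az":0,"claw":0.005},{"dx":0,"dy":0,"dz":-0.06,"ax":0,"ay":0,"az":0,"claw":0.005},{"dx":0,"dy":0,"dz":-0.11,"ax":0,"ay":0,"az":0,"claw":0.005},{"dx":0,"dy":0,"dz":-0.15,"ax":0,"ay":0,"az":0,"claw":0.005},{"dx":0,"dy":0,"dz":-0.15,"ax":0,"ay":0,"az":0,"claw":0.005}]' 80 | egrep 'pos|force|gap'
cat >> h.py <<'E'
ORG[0]-=0.5
H=35.5  # TCP above strap underside, along strap z
XO=0.0   # strap origin minus TCP along strap x
def strap(lip,th):  # station lip point -> TCP pos, R
    Rs=Ro.from_euler('z',YAW)*Ro.from_euler('x',-th,degrees=True); M=Rs.as_matrix()
    o=st(*lip)-M@np.array([0,78,5]); return o+M@np.array([-XO,0,H]), np.stack([M[:,1],M[:,0],-M[:,2]],1)
def where():
    s=ctrl.observe(); p=np.array(s['ee_pos']); R=np.array(s['tool_rot']); M=np.stack([R[:,1],R[:,0],-R[:,2]],1)
    o=p-M@np.array([-XO,0,H]); S=Ro.from_euler('z',-YAW).as_matrix()
    f=lambda a: np.round(S@(o+M@np.array(a)-ORG),1)
    print('t',round(s['time_s'],2),'lip',f([0,78,5]),'slot',f([0,-80,0]),'tilt',round(np.degrees(np.arccos(M[2,2])),1),'F',np.round(s['wrist_force'],1),'gap',round(s['finger_gap'],1))
E
python3 - <<'E'
from h import *
where()
p,R=strap([-32,106,110],30); print(p,R[:,2]); go(p,R)
E
```

```text
ee_pos: [561.7, 373.1, 188.8]
wrist_force: [-0.1, 1.0, -2.6]
finger_gap: 15.1
t 9.25 lip [ -2.2 365.8 158.5] slot [-19.6 208.8 153. ] tilt 0.5 F [-0.1  1.  -2.6] gap 15.1
[568.66680845 137.73333917 175.41377482] [ 0.05920198 -0.49648275 -0.8660254 ]
d(m) [-0.2355  0.005   0.0126] rot [ -1.23 -30.14  -6.32] t 9.25 q [33.6 31.1  7.5 66.  -0.1 33.2]
```

```bash
python3 -m pendant '[{"dx":-0.05,"dy":0.001,"dz":0,"ax":-0.3,"ay":-6,"az":-1.3,"claw":0.005},{"dx":-0.1,"dy":0.002,"dz":0,"ax":-0.5,"ay":-12,"az":-2.5,"claw":0.005},{"dx":-0.15,"dy":0.003,"dz":0,"ax":-0.7,"ay":-18,"az":-3.8,"claw":0.005},{"dx":-0.2,"dy":0.004,"dz":0.005,"ax":-1,"ay":-24,"az":-5,"claw":0.005},{"dx":-0.2355,"dy":0.005,"dz":0.0126,"ax":-1.2,"ay":-30.1,"az":-6.3,"claw":0.005}]' | egrep 'pos|force|gap'
python3 -m pendant '[{"dx":0,"dy":0,"dz":0,"ax":0,"ay":0,"az":0,"claw":0.005},{"dx":0,"dy":0,"dz":0,"ax":0,"ay":0,"az":0,"claw":0.005},{"dx":0,"dy":0,"dz":0,"ax":0,"ay":0,"az":0,"claw":0.005}]' | egrep 'pos|force|gap'
python3 - <<'E'
from h import *
where(); go(*strap([-32,106,110],30)); go(*strap([-32,106,55],30))
c=snap('wrist','d_wrist'); np.savez('pics/w3.npz',**c); d=snap('scene'); np.savez('pics/s3.npz',**d)
E
```

```text
ee_pos: [565.6, 134.1, 170.9]
wrist_force: [0.3, 0.4, -3.1]
finger_gap: 15.0
ee_pos: [567.1, 137.4, 172.8]
wrist_force: [-0.4, -1.0, -3.1]
finger_gap: 15.2
t 10.25 lip [-33.9 105.7 107.3] slot [-33.5 -33.5 182.2] tilt 30.1 F [-0.4 -1.  -3.1] gap 15.2
d(m) [-0.0011  0.0016 -0.0024] rot [-0.28  0.07  0.16] t 10.25 q [ 27.3  30.6  -2.5  68.7 -27.9  23.3]
d(m) [0.0264 0.0019 0.0452] rot [-0.28  0.07  0.16] t 10.25 q [ 27.3  30.6  -2.5  68.7 -27.9  23.3]
```

View pics/d_wrist.png

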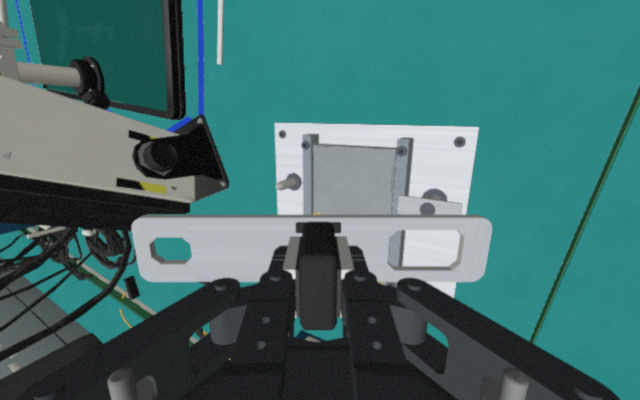

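The wrist view shows the tilted strap in hand, with the eye at (425,248) and the slot at (171,248). The stud head is at (430,207) with its bar from x 398 to 462, and the pin is at (290,182). I measure both in the same picture.

```bash
python3 - <<'E'
from h import *
c=dict(np.load('pics/w3.npz')); P=cloud(c); col=c['color'].astype(int)
S=Ro.from_euler('z',-YAW).as_matrix(); L=(P-ORG)@S.T
s=ctrl.observe(); R=np.array(s['tool_rot']); T=(P-np.array(s['ee_pos']))@R   # tool coords
# strap region
reg=np.zeros(P.shape[:2],bool); reg[205:290,125:500]=True
m=reg&(abs(T[...,2]-33)<8)&(col.min(-1)>90)
q=T[m]; print('strap tool',len(q),'z med',np.round(np.median(q[:,2]),1),'x(len) pct',np.round(np.percentile(q[:,0],[.3,99.7]),1),'y pct',np.round(np.percentile(q[:,1],[1,99]),1),cv2.minAreaRect(q[:,:2].astype(np.float32)))
A=np.c_[q[:,:2],np.ones(len(q))]; print('plane z=',np.linalg.lstsq(A,q[:,2],rcond=None)[0])
# head
reg=np.zeros(P.shape[:2],bool); reg[185:217,385:475]=True
m=reg&(L[...,2]>32)&(L[...,2]<44); q=L[m]; print('head st',len(q),np.round(np.percentile(q,[1,50,99],axis=0),1).tolist())
reg=np.zeros(P.shape[:2],bool); reg[165:200,270:305]=True
m=reg&(L[...,2]>30)&(L[...,2]<45); q=L[m]; print('pin',len(q),np.round(np.percentile(q,[5,50,95],axis=0),1).tolist())
reg=np.zeros(P.shape[:2],bool); reg[115:217,265:485]=True
m=reg&(abs(L[...,2]-6)<3)&(col.min(-1)>150); q=L[m]; print('base',np.round(np.percentile(q,[.5,50,99.5],axis=0),1).tolist(),[np.round(np.percentile(q[abs(q[:,1]-y)<12][:,0],1),1) for y in (-80,80)])
reg=np.zeros(P.shape[:2],bool); reg[140:212,310:400]=True
m=reg&(abs(L[...,1])<30)&(L[...,2]>15)&(L[...,2]<30); q=L[m]; print('fixture near end',np.round(np.percentile(q[:,0],[.5,2]),1),np.median(q[:,2]))
E
```

```text
strap tool 15323 z med 31.8 x(len) pct [-97.9  92. ] y pct [-19.   18.5] ((-2.9748611450195312, 0.18462371826171875), (39.053287506103516, 192.4566192626953), 89.99043273925781)
plane z= [ 1.01800337e-03 -6.90371587e-03  3.19032077e+01]
head st 997 [[-41.0, 50.7, 32.9], [-35.5, 72.7, 36.2], [-26.5, 97.8, 38.7]]
pin 67 [[-37.5, -75.7, 31.0], [-34.2, -72.2, 33.8], [-30.0, -69.7, 37.6]]
base [[-95.6, -98.7, 3.4], [-73.5, 52.9, 5.2], [4.4, 100.0, 7.7]] [np.float64(-95.3), np.float64(-95.2)]
fixture near end [-76.6 -76.2] 21.485593296366545
```

The in-hand strap pose matches the grasp (centre offset 0.2 mm across, length -98..92). The station, head (y 50.7–97.8) and fixture (x ≈ -1) also agree with the model. I lower outside the head.

```bash
python3 -m pendant '[{"dx":0.012,"dy":0.0018,"dz":0.022,"ax":-0.2,"ay":0,"az":0.1,"claw":0.005},{"dx":0.0264,"dy":0.0018,"dz":0.045,"ax":-0.2,"ay":0,"az":0.1,"claw":0.005},{"dx":0.0264,"dy":0.0018,"dz":0.045,"ax":-0.2,"ay":0,"az":0.1,"claw":0.005},{"dx":0.0264,"dy":0.0018,"dz":0.045,"ax":-0.2,"ay":0,"az":0.1,"claw":0.005},{"dx":0.0264,"dy":0.0018,"dz":0.045,"ax":-0.2,"ay":0,"az":0.1,"claw":0.005}]' | egrep 'gap'
python3 - <<'E'
from h import *
where(); go(*strap([-32,106,27],30))
d=snap('wrist','e_wrist')
E
```

```text
finger_gap: 15.1
t 10.97 lip [-31.6 105.5  56.5] slot [-31.6 -33.7 131.4] tilt 30.1 F [ 0.3 -0.3 -2.7] gap 15.1
d(m) [ 0.0152 -0.0004  0.0254] rot [-0.01  0.09  0.01] t 10.97 q [ 27.3  32.9  -6.5  62.  -28.   23.3]
```

View pics/e_wrist.png

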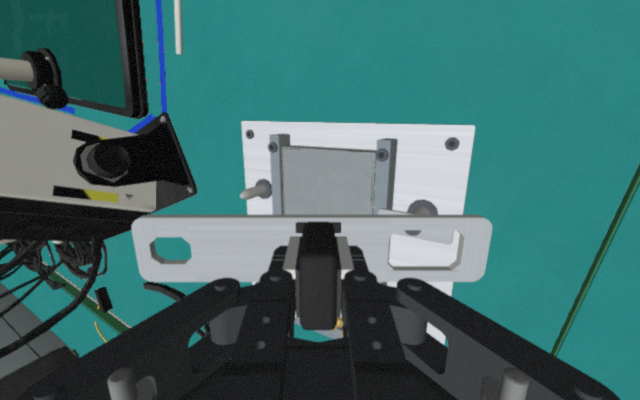

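The head's outer end shows inside the eye at (452,240), just inboard of the lip at x=463. I continue down slowly, then go inward.

```bash
python3 -m pendant '[{"dx":0.005,"dy":0,"dz":0.0085,"ax":0,"ay":0,"az":0,"claw":0.005},{"dx":0.01,"dy":0,"dz":0.017,"ax":0,"ay":0,"az":0,"claw":0.005},{"dx":0.0152,"dy":0,"dz":0.0254,"ax":0,"ay":0,"az":0,"claw":0.005},{"dx":0.0152,"dy":0,"dz":0.0254,"ax":0,"ay":0,"az":0,"claw":0.005},{"dx":0.0152,"dy":0,"dz":0.0254,"ax":0,"ay":0,"az":0,"claw":0.005}]' | egrep 'gap'
python3 - <<'E'
from h import *
where(); go(*strap([-32,106,27],30));go(*strap([-32,86,27],30))
E
```

```text
finger_gap: 15.2
t 11.65 lip [-32.8 105.4  25.3] slot [-32.6 -33.7 100.4] tilt 30.1 F [-0.4 -0.4 -2.7] gap 15.2
d(m) [-0.0004  0.0006 -0.0015] rot [-0.15  0.15  0.08] t 11.65 q [ 27.3  34.6  -8.6  58.4 -28.   23.4]
d(m) [-0.0177  0.0006  0.0085] rot [-0.15  0.15  0.08] t 11.65 q [ 27.3  34.6  -8.6  58.4 -28.   23.4]
```

```bash
python3 -m pendant '[{"dx":-0.006,"dy":0.0005,"dz":0.002,"ax":0,"ay":0,"az":0,"claw":0.005},{"dx":-0.012,"dy":0.0005,"dz":0.0055,"ax":0,"ay":0,"az":0,"claw":0.005},{"dx":-0.0177,"dy":0.0005,"dz":0.0085,"ax":0,"ay":0,"az":0,"claw":0.005},{"dx":-0.0177,"dy":0.0005,"dz":0.0085,"ax":0,"ay":0,"az":0,"claw":0.005},{"dx":-0.0177,"dy":0.0005,"dz":0.0085,"ax":0,"ay":0,"az":0,"claw":0.005}]' | egrep 'gap'
python3 - <<'E'
from h import *
where()
for th,z in ((20,28),(10,29),(3,30)): go(*strap([-32,85.5,z],th))
snap('scene','f_scene'); d=eyes.camera('wrist'); cv2.imwrite('pics/f.png',d['color'])
import cv2
a=cv2.imread('pics/f_scene.png')[180:280,310:450]; cv2.imwrite('pics/f2.png',np.hstack([cv2.resize(a,(560,400),interpolation=cv2.INTER_CUBIC),d['color'][150:350,380:500].repeat(2,0).repeat(2,1)]))
E
```

```text
finger_gap: 15.1
t 12.28 lip [-32.2  85.9  27.1] slot [-32.1 -53.3 102. ] tilt 30.1 F [-0.  -0.2 -2.8] gap 15.1
d(m) [-0.0049  0.0001  0.0136] rot [-0.14 10.12  0.04] t 12.28 q [ 25.6  33.8  -9.8  57.1 -28.3  21.5]
d(m) [-0.007   0.0002  0.0272] rot [-0.14 20.12  0.03] t 12.28 q [ 25.6  33.8  -9.8  57.1 -28.3  21.5]
d(m) [-0.0071  0.0002  0.0366] rot [-1.500e-01  2.712e+01  2.000e-02] t 12.28 q [ 25.6  33.8  -9.8  57.1 -28.3  21.5]
```

View pics/f2.png

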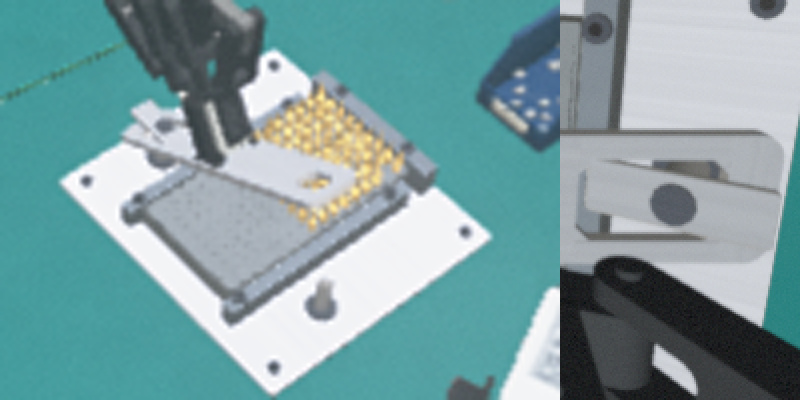

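The right panel shows the head bar through the eye with its outer end lying over the end bar, so the tuck worked. The forces show no contact. I lay the strap down step by step.

```bash
python3 -m pendant '[{"dx":-0.003,"dy":0,"dz":0.007,"ax":0,"ay":5,"az":0,"claw":0.005},{"dx":-0.0049,"dy":0,"dz":0.0136,"ax":0,"ay":10.1,"az":0,"claw":0.005},{"dx":-0.0063,"dy":0,"dz":0.0204,"ax":0,"ay":15.1,"az":0,"claw":0.005},{"dx":-0.007,"dy":0,"dz":0.0272,"ax":0,"ay":20.1,"az":0,"claw":0.005},{"dx":-0.007,"dy":0,"dz":0.0272,"ax":0,"ay":20.1,"az":0,"claw":0.005}]' | egrep 'gap'
python3 - <<'E'
from h import *
where()
for th,z in ((10,29),(3,30),(0,30)): go(*strap([-32,85.5,z],th))
E
```

```text
finger_gap: 15.1
t 13.0 lip [-32.6  83.9  28.9] slot [-33.  -72.5  51.7] tilt 10.1 F [-0.4 -0.5 -2.6] gap 15.1
d(m) [ 0.0015  0.0007 -0.0002] rot [-0.21  0.12 -0.12] t 13.0 q [ 14.6  29.  -16.1  46.6 -10.    8.1]
d(m) [-0.0018  0.0007  0.0085] rot [-0.2   7.12 -0.13] t 13.0 q [ 14.6  29.  -16.1  46.6 -10.    8.1]
d(m) [-0.0028  0.0007  0.0128] rot [-0.19 10.12 -0.14] t 13.0 q [ 14.6  29.  -16.1  46.6 -10.    8.1]
```

```bash
python3 -m pendant '[{"dx":-0.0002,"dy":0.0005,"dz":0.004,"ax":-0.2,"ay":3.5,"az":0,"claw":0.005},{"dx":-0.0018,"dy":0.0005,"dz":0.0085,"ax":-0.2,"ay":7.1,"az":0,"claw":0.005},{"dx":-0.0028,"dy":0.0005,"dz":0.0126,"ax":-0.2,"ay":10.1,"az":0,"claw":0.005},{"dx":-0.0028,"dy":0.0005,"dz":0.0126,"ax":-0.2,"ay":10.1,"az":0,"claw":0.005},{"dx":-0.0028,"dy":0.0005,"dz":0.0126,"ax":-0.2,"ay":10.1,"az":0,"claw":0.005}]' | egrep 'gap'
python3 - <<'E'
from h import *
where(); go(*strap([-32,85.5,29],0))
s=eyes.camera('scene'); d=eyes.camera('wrist')
cv2.imwrite('pics/g.png',np.vstack([cv2.resize(s['color'][180:280,310:450],(560,400),interpolation=cv2.INTER_CUBIC)[:, :560],cv2.resize(d['color'][120:320],(560,175))]))
E
```

```text
finger_gap: 15.0
t 13.62 lip [-31.7  87.7  30.1] slot [-31.5 -70.3  25.1] tilt 0.0 F [-1.   0.7 -2.6] gap 15.0
d(m) [-0.0022 -0.0004  0.0011] rot [0.03 0.01 0.06] t 13.62 q [  9.3  28.7 -17.9  43.4  -0.    2.5]
```

View pics/g.png

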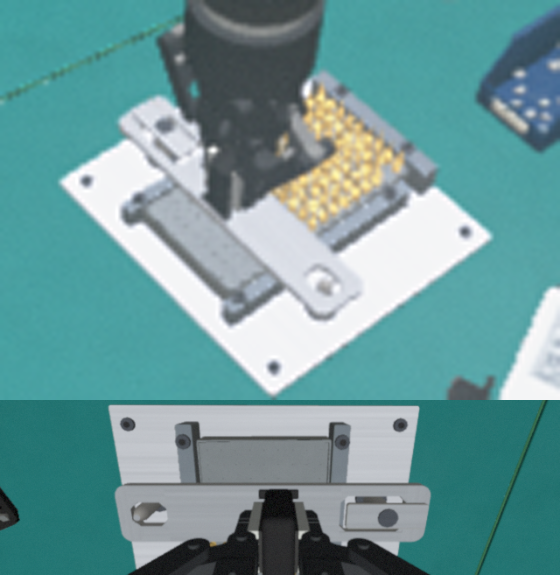

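The strap is level, with the pin inside the slot (310–335, 283) and the head through the eye with its outer end over the end bar. I shift 2 mm inward, settle onto the rails and release.

```bash
python3 -m pendant '[{"dx":-0.002,"dy":0,"dz":0.0005,"ax":0,"ay":0,"az":0,"claw":0.005},{"dx":-0.002,"dy":0,"dz":0.0012,"ax":0,"ay":0,"az":0,"claw":0.005},{"dx":-0.002,"dy":0,"dz":0.0018,"ax":0,"ay":0,"az":0,"claw":0.005},{"dx":-0.002,"dy":0,"dz":0.0018,"ax":0,"ay":0,"az":0,"claw":0.005}]' | egrep 'pos|force|gap'
python3 - <<'E'
from h import *
where(); go(*strap([-32,85.5,29],0))
E
```

```text
ee_pos: [574.5, 91.6, 59.5]
wrist_force: [-2.6, 1.0, 4.9]
finger_gap: 15.3
t 14.22 lip [-31.7  85.3  29.1] slot [-31.6 -72.7  23.8] tilt 0.1 F [-2.6  1.   4.9] gap 15.3
d(m) [ 0.0003 -0.0003 -0.    ] rot [ 0.07 -0.08  0.02] t 14.22 q [  9.   28.8 -18.   43.1   0.1   2.2]
```

```bash
python3 -m pendant '[{"dx":0,"dy":0,"dz":0,"ax":0,"ay":0,"az":0,"claw":0.024},{"dx":0,"dy":0,"dz":0,"ax":0,"ay":0,"az":0,"claw":0.034},{"dx":0,"dy":0,"dz":0,"ax":0,"ay":0,"az":0,"claw":0.034},{"dx":0,"dy":0,"dz":-0.005,"ax":0,"ay":0,"az":0,"claw":0.034},{"dx":0,"dy":0,"dz":-0.015,"ax":0,"ay":0,"az":0,"claw":0.034}]' | egrep 'pos|force|gap'
python3 -m pendant '[{"dx":0,"dy":0,"dz":-0.03,"ax":0,"ay":0,"az":0,"claw":0.034},{"dx":0,"dy":0,"dz":-0.07,"ax":0,"ay":0,"az":0,"claw":0.034},{"dx":0,"dy":0,"dz":-0.12,"ax":0,"ay":0,"az":0,"claw":0.034},{"dx":0,"dy":-0.06,"dz":-0.17,"ax":0,"ay":0,"az":0,"claw":0.034},{"dx":0,"dy":-0.1,"dz":-0.17,"ax":0,"ay":0,"az":0,"claw":0.034}]' | egrep 'pos|force|gap'
python3 -m pendant '[{"dx":0,"dy":-0.06,"dz":0,"ax":0,"ay":0,"az":0,"claw":0.034},{"dx":0,"dy":-0.06,"dz":0,"ax":0,"ay":0,"az":0,"claw":0.034}]' | egrep 'pos|force|gap'
python3 - <<'E'
from h import *
S=Ro.from_euler('z',-YAW).as_matrix()
for n in ('wrist','top'):
    c=eyes.camera(n); P=cloud(c); L=(P-ORG)@S.T; col=c['color'].astype(int)
    m=(abs(L[...,0]+32)<23)&(abs(L[...,1])<105)&(abs(L[...,2]-29)<4)&(col.min(-1)>110)
    q=L[m]; r=cv2.minAreaRect(q[:,:2].astype(np.float32)); pl=np.linalg.lstsq(np.c_[q[:,:2],np.ones(len(q))],q[:,2],rcond=None)[0]
    print(n,len(q),r,'z',np.median(q[:,2]),'slope',pl,'y',np.percentile(q[:,1],[.5,99.5]))
    m=(abs(L[...,1])<30)&(L[...,0]<-52)&(L[...,0]>-110)&(abs(L[...,2]-22)<6); q=L[m]; print('fix near',np.percentile(q[:,0],[.5,2]))
    if n=='wrist': w=c['color']
    else: cv2.imwrite('pics/z.png',np.vstack([w[60:400],cv2.resize(c['color'][125:225,190:400],(640,260))]))
E
```

```text
ee_pos: [574.2, 91.4, 74.0]
wrist_force: [0.2, 1.0, -0.8]
finger_gap: 33.7
ee_pos: [476.4, 79.7, 247.5]
wrist_force: [-0.2, 0.7, -0.1]
finger_gap: 34.0
ee_pos: [409.5, 71.4, 243.7]
wrist_force: [0.9, 0.5, -1.0]
finger_gap: 34.3
wrist 1686 ((-31.38517951965332, 5.959087371826172), (41.38703155517578, 105.52903747558594), 0.05089421197772026) z 27.938548535226772 slope [6.59714182e-03 1.72150164e-03 2.81609845e+01] y [-45.21394487  56.15519111]
fix near [-77.414033   -77.15788704]
top 756 ((-32.0949592590332, 3.046875), (45.601871490478516, 190.84153747558594), 0.03898042440414429) z 29.726151221081523 slope [ 1.26492478e-02 -1.73670752e-03  2.99405729e+01] y [-91.33291273  97.7922117 ]
fix near [-75.25414231 -75.03420242]
```

View pics/z.png

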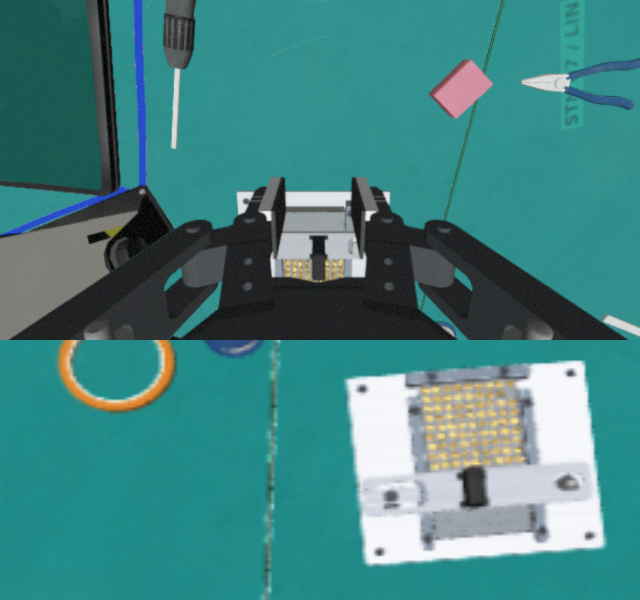

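```bash
python3 -c "
from plant import ctrl
s=ctrl.observe(); print(s['time_s'],s['wrist_force']); print(ctrl.sign_off())"
```

```text
15.825 [ 1.59386898 -0.26249029  1.12473148]
the job is handed in; nothing more can be done
None
```

The job is handed in at 15.8 s of robot time. The fixture is home and the strap is locked down and released; sign-off gives no verdict.

I pushed the fixture until it stalled against the back stop at 17 N. I then gripped the strap by its tab, tilted it 30° and passed the eye over the stud head. With the end bar tucked under the head's outer side (lip at y 86, z 27), I laid the strap level with its slot over the pin. It touched the rails lightly, about 5 N measured, before I let go.

**Last checks:**
- **Strap:** the top camera puts its centre at station (-32.1, 3.0), so the tab is near y 6.5 and the lip near 84.5. Its top is at about z 29.7, and the yaw error is under 0.1°. The slope along the strap is under 0.002 rad. The slope across it reads 0.007–0.013, which I put down to depth noise.
- **Fixture:** the two cameras disagree slightly. The top camera gives x ≈ -0.2 mm, while the wrist camera gives -2.4 mm from an oblique, partly blocked view. Both are within the 4 mm limit.
- **Bystanders and arm:** the box, pliers, driver, tape and spool showed no movement in the pictures, though I did not measure them again. The arm is parked clear of the work with about zero wrist force.

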